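# Close and lock the lid of the bench outlet box

## Task

The lid of the outlet box on the lab bench stands ajar: push it down with your fingertips until it is fully shut, then set a fingertip in the slot of the big round fastener on the lid and turn it a quarter turn clockwise (seen from above), to its stop, so that the lid is locked, and take the hand away. Nothing needs grasping: do not pull the lid further open, and leave the beaker, jar, dropper bottle and spoon where they stand.

Things in the scene. Friction and masses are not known exactly. Their poses are not given: they have to be found in the camera images.
- outlet_box: Grey plastic outlet box fixed to the bench, 240 mm (its x) x 260 mm (its y) x 90 mm high without the lid. Origin at the centre of its underside; x points from the front edge (robot side) to the hinge edge at the back, y to its left, z up. It does not move.
- lid (a joint): Angle of the grey lid (240 x 260 mm plate, 8 mm thick, about 0.3 kg) about its hinge on the box's back top edge: 0 = fully shut (lid top 98 mm above the bench), grows as the front edge rises. Stiff hinge: the lid stays where left; 1 to 5 N down near the front edge closes it. Starts 0.20 to 0.42 rad open; hard stop at 0.
- lid_hinge (a point): Point in the middle of the lid's hinge line (back top edge of the box, 90 mm above the bench, at x = +120 mm, y = 0 in the box frame). Its axes are the lid's: x from the lid's front edge to the hinge, y along the hinge, z out of the lid's top.
- lid_press (a point): Point on the lid's top surface at its front left corner, 25 mm from the front edge and 35 mm from the left edge: flat free plate, a good place to push down. Axes as the lid's. At -215 mm x, +95 mm y, +8 mm z from point lid_hinge in the lid's axes; the right corner (y = -95 mm) is equally free.
- fastener (a joint): Angle of the fastener: 0 = open, slot across (along the box's y), grows clockwise seen from above to a hard stop at 1.571 = locked, slot along the box's x. Starts at 0 to 0.30. Friction about 0.1 N m; stays where left. A cam tongue below swings under a keeper in the box; with the lid not fully shut it strikes the keeper and the fastener cannot turn past about 0.8 rad.
- fastener_head: Steel disc-shaped head of the fastener on the lid, 90 mm diameter, with a straight slot across its middle: 30 mm wide (head's x), 90 mm long (head's y), 14 mm deep, upright walls. Origin on the turning axis at the lid's top surface, 75 mm from the lid's front edge, midway across; z out of the lid. Slot floor at z = 2 mm, head top at z = 16 mm.
- slot_right (a point): Point on the slot's floor midway across the slot, 24 mm from the turning axis (head frame 0, -24, 2 mm), at the slot's right end when open and at the front when locked; turns with the head, axes as the head's. A fingertip here pushing sideways turns it. A fixed black collar (96 mm inside, 108 mm outside diameter, as high as the head) rings the head and closes the slot's ends.
- beaker: Empty glass beaker, 68 mm diameter, 92 mm high, loose, standing beside the box. Origin at the centre of its underside. Leave alone.
- jar: Glass jar with a white cap, 68 mm diameter, 85 mm high, loose, standing beside the box. Origin at the centre of its underside. Leave alone.
- dropper: Small clear dropper bottle with a red cap, 30 mm diameter, 65 mm high, loose, beside the box. Origin at the centre of its underside. Leave alone.
- spoon: White plastic spoon, 150 mm long, lying beside the box along its own x, loose. Leave alone.

How it is judged:
By the outcome, as a careful person would: the job done as asked, in the order asked, and still so for the second after the job is handed in, with the robot touching nothing.
It also fails if it takes over 51 s, if anything falls off the work surface, if the arm or the gripper's body presses on something with over 40 N, if the wrist force passes 120 N, or if a joint passes its speed limit or range.

## Robot

A 7-joint arm with a two-finger parallel gripper is mounted at the origin on the work surface. World frame = base frame: x ahead of the robot, y to its left, z up, the work surface at z = 0. Lengths are in mm, angles in rad, forces in N, time in s.
With the tool pointing down it reaches from about 400 to 875 mm from the base axis. Payload 4.4 kg.
Tool frame: the origin (TCP) lies midway between the tips of the shut fingers; the grasp point (between the pads) lies 19 mm behind it (ctrl.pinch_z is the distance from the TCP to the grasp point, in mm); z points along the fingers, y is the line along which they close (so a half turn about z gives the same grasp; the last joint's range is limited). The gripper opens to 85 mm and grips with 20 to 120 N. Pads are 22 mm wide; open, the fingers measure 114 mm over their backs; the gripper's body (76 mm by 85 mm) begins 54 mm behind the grasp point. The pads swing forward as they close: fully open they stand 13 mm farther back than shut.
Start: joints at [1.231, 0.628, 0.038, 1.517, -0.027, 0.996, -0.02], TCP at [175.782, -625.794, 231.313] pointing down, gripper open.
Joint ranges: [-3.06, 3.06], [-0.37, 2.12], [-1.25, 1.32], [0.18, 2.47], [-1.1, 4.24], [0.23, 1.98], [-2.94, 2.94]. Speed limits (rad/s): [2.57, 2.57, 3.14, 3.14, 3.14, 3.14, 3.14].

## Interface

Orientations are given as [roll, pitch, yaw] about the fixed x, y, z axes, in that order (R = Rz(yaw) Ry(pitch) Rx(roll)).
In Python, from cell import read_state, cams, order, ctrl gives the robot as it stands.
- The arm moves only by the tool move_arm, never from a script. Its argument "targets" is text: rows parted by semicolons, each of 7 numbers parted by spaces: the gripper's target within -1 to 1 (fully open at 1, half-way at 0, shut at -1), then the shift along the tool's x, y, z in cm, then the turn, a rotation vector about the tool's x, y, z in degrees. A call has 1 to 5 rows; each row shifts and turns the commanded pose from where the row before left it, along the tool's axes as they then stand; what a row does not reach is not made up. A row lasts 1/12 s, in which the tool goes at most 41.7 mm and 7.16 degrees, less where a joint would pass 70% of its speed; a pose out of reach is approached as far as the arm can. A call with a gripper value outside its range is refused whole. The fingers move at their own pace and stop on an object; the grip force is fixed at half the most. Time passes only in rows, so rows that do not move let the fingers close. It gives the time, the measured TCP pose, the force, the opening and the grip force at its end, in the units of the state.
- read_state(): the state, without advancing time (a new reading comes with each control period).
- cams.get_image(name): name is "scene" or "side" or "wrist"; returns a dict with "color" (400x640x3 uint8, red, green, blue), "fovy" (degrees; the focal length in pixels is half the picture's height over the tangent of half this angle, whatever the lens; pixels are square), "cx", "cy" (the principal point, pixels), "k1" (the pictures are not rectified: a ray, as slopes to the right and down, at radius r is drawn at 1 + k1 r^2 times it, then the intrinsics apply), "rvec" (rotation vector, rad) and "tvec" (3), from world to camera coordinates, as OpenCV has them. Camera axes: x right, y down, z forward; pixel columns grow to the right and rows downward; lengths in mm; the calibration is good to about 2 mm. A picture is of the moment at which its call begins. There is no depth.
- order.finish_job(): hands the job in; it is judged then, once.
The state is a dict: "clock": time; "qpos": joint angles; "qd": joint speeds; "tau": joint torques, N m; "eef_pos": TCP position; "tool_rot": TCP orientation; "force": force on the tool from outside, world axes, zero at the start; "torque": the same for the moment, N m; "width": finger opening in mm; "gripper_force": force on a finger pad.
Only numpy, scipy, OpenCV 4.12 (cv2) and the standard library are available. Lean on these libraries where they do the work, as an engineer would, in place of code of your own. Each camera call takes 0.05 s, during which the arm holds its last target. There are 200 camera calls.

## Working session

There is one attempt and no reset: what is moved stays moved. The work goes in short steps, Python scripts to look and compute and a tool call to move; the robot and the scene stay as the last step left them, time stands still between calls to the robot, and variables do not carry over. Pictures are saved under pics/ and viewed, at most 10 in all, crops included, and the job is handed in when it is done.

Besides the shell and the picture viewer there is one more tool, called after ">>>" in YAML: its name, and indented under it one key for each argument. move_arm: Moves the arm, as the interface text tells. Its arguments: {"type":"object","properties":{"targets":{"type":"string"}},"required":["targets"]}

```bash
mkdir -p pics
cat > h.py <<'E'
import numpy as np, cv2, json
from scipy.spatial.transform import Rotation as R
from cell import read_state, cams, order, ctrl
def snap(name,fn):
    d=cams.get_image(name); cv2.imwrite('pics/'+fn+'.png',d['color'][:,:,::-1])
    c={k:(np.array(v).tolist()) for k,v in d.items() if k!='color'}; json.dump(c,open('pics/'+fn+'.json','w')); return c
def load(fn): return json.load(open('pics/'+fn+'.json'))
def K(c):
    f=200/np.tan(np.radians(c['fovy'])/2); return np.array([[f,0,c['cx']],[0,f,c['cy']],[0,0,1.]]),np.array([c['k1'],0,0,0,0.])
def proj(c,P):
    k,d=K(c); return cv2.projectPoints(np.array(P,float).reshape(-1,3),np.array(c['rvec'],float),np.array(c['tvec'],float),k,d)[0].reshape(-1,2)
def ray(c,uv):
    k,d=K(c); p=cv2.undistortPoints(np.array(uv,float).reshape(-1,1,2),k,d).reshape(-1,2)
    Rm=cv2.Rodrigues(np.array(c['rvec'],float))[0]; t=np.array(c['tvec'],float).ravel()
    return -Rm.T@t, np.c_[p,np.ones(len(p))]@Rm
def onz(c,uv,z):
    o,d=ray(c,uv); return o+d*((z-o[2])/d[:,2])[:,None]
E
python3 - <<'E'
from h import *
for n in ('scene','side'): print(snap(n,n+'0'))
a=cv2.imread('pics/scene0.png');b=cv2.imread('pics/side0.png')
s=read_state();print(s)
E
```

```text
{'fovy': 43.55960569567453, 'cx': 326.80323724084445, 'cy': 200.52906677079406, 'k1': -0.06838102790556086, 'rvec': [2.1010235201734866, 0.8729611912255288, -0.44803756941900746], 'tvec': [-442.99776466939477, -198.71906858729554, 1461.4649118652246]}
{'fovy': 50.31398864787809, 'cx': 310.7386708428712, 'cy': 202.26927764120464, 'k1': -0.1152255610644141, 'rvec': [0.6360066128176733, -2.635675842736547, 1.1208286075267258], 'tvec': [554.2937821264449, 226.70919104580648, 849.7478278677371]}
{'clock': 0.1, 'qpos': array([ 1.2312059 ,  0.62924624,  0.03842233,  1.51824787, -0.02700116,
        0.99626707, -0.02001997]), 'qd': array([-5.08319217e-05, -3.33169587e-03, -1.87216055e-03, -2.99278471e-03,
       -9.48162827e-05,  2.09803900e-03, -6.63161373e-05]), 'tau': array([ 3.40519007e-03, -5.64529288e+01,  1.23033609e+00, -1.93971509e+01,
        1.11893431e-02,  5.36635023e-03,  7.79648303e-06]), 'eef_pos': array([ 175.64665044, -625.26009525,  230.49184515]), 'tool_rot': array([-3.13994119e+00,  1.32677178e-06,  2.73788421e-01]), 'force': array([-0.05997725,  0.05339337, -0.04393229]), 'torque': array([-0.01662262,  0.05681334,  0.03545607]), 'gripper_force': 0.0, 'width': 85.47472895711209}
```

View pics/scene0.png

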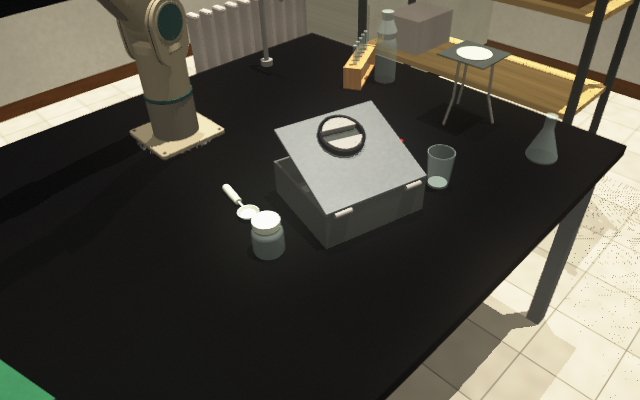

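View pics/side0.png

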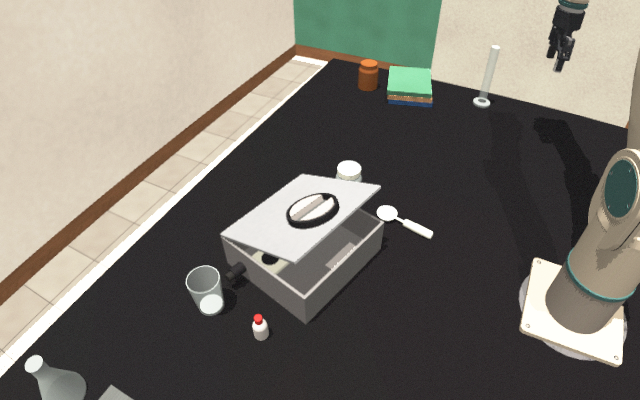

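Run:
```python
from h import *
a=cv2.imread('pics/scene0.png')[85:260,220:450];b=cv2.imread('pics/side0.png')[165:325,210:395]
f=lambda i:np.clip(255*(i/255.)**.6,0,255).astype('uint8')
cv2.imwrite('pics/sc.png',f(cv2.resize(a,None,fx=3.4,fy=3.4,interpolation=2)))
cv2.imwrite('pics/sd.png',f(cv2.resize(b,None,fx=3.7,fy=3.7,interpolation=2)))
```

```text
(no output)
```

View pics/sc.png

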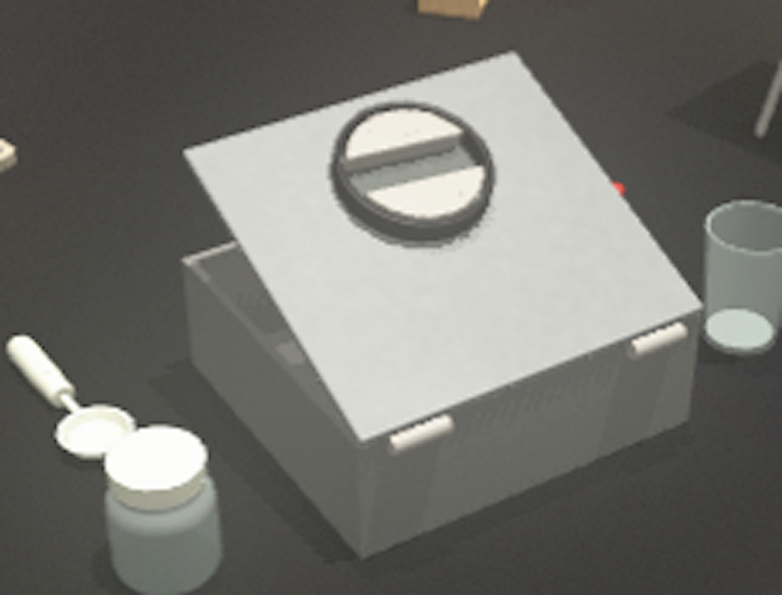

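View pics/sd.png

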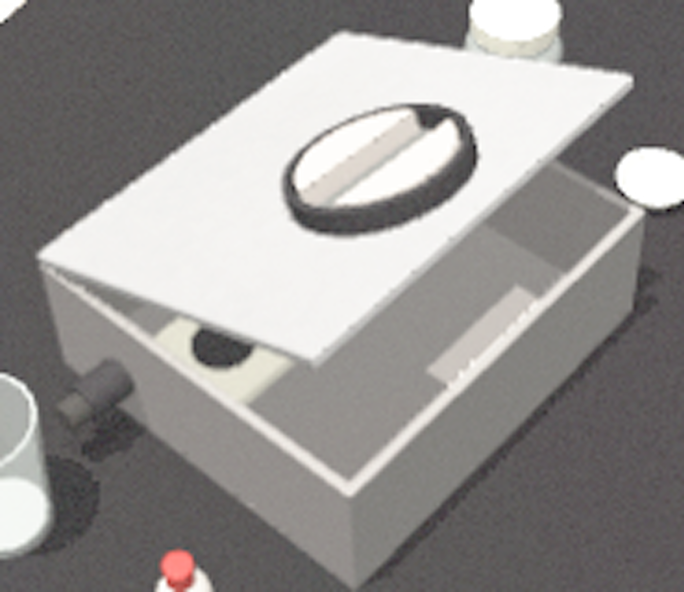

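```bash
cat > fit.py <<'E'
from h import *
from scipy.optimize import least_squares
cs,cd=load('scene0'),load('side0')
S=lambda x,y:(x/3.4+220-.35,y/3.4+85-.35); D=lambda x,y:(x/3.7+210-.35,y/3.7+165-.35)
def box(p): return R.from_euler('z',p[2]),np.array([p[0],p[1],0])
def B(p,q): r,t=box(p); return r.apply(q)+t
def L(p,q): return B(p,R.from_euler('y',p[3]).apply(q)+[120,0,90])   # front(-x) rises for +angle about +y
def H(p,q): return L(p,R.from_euler('z',-p[4]).apply(q)+[-165,0,8])
F=[(cs,L,(-240,130,8),S(517,52)),(cs,L,(-240,-130,8),S(185,150)),(cs,L,(0,130,8),S(702,304)),(cs,L,(0,-130,8),S(365,440)),
(cs,B,(120,-130,0),S(363,556)),(cs,B,(120,130,0),S(690,425)),
(cd,L,(-240,130,8),D(318,357)),(cd,L,(-240,-130,8),D(634,76)),(cd,L,(0,130,8),D(41,257)),(cd,L,(0,-130,8),D(342,33)),
(cd,B,(-120,130,90),D(350,491)),(cd,B,(-120,130,0),D(355,587)),(cd,B,(-120,-130,90),D(642,210))]
M=[(cs,-15,S(345,160),S(460,130)),(cs,15,S(368,192),S(483,167)),(cd,15,D(300,190),D(412,110)),(cd,-15,D(330,205),D(458,122))]
def res(p):
    r=[proj(c,f(p,q))[0]-uv for c,f,q,uv in F]; r=np.ravel(r).tolist()
    for c,x,a,b in M:
        best=[]
        a,b=np.array(a),np.array(b); P=proj(c,np.array([H(p,(s,y,16)) for s in(x,) for y in(-40,40)]))
        d=P[1]-P[0]; n=np.array([-d[1],d[0]])/np.hypot(*d); r+=[n@(a-P[0]),n@(b-P[0])]
    return r
if __name__=='__main__':
  for sg in(1,-1):
    if sg<0: M=[(c,-x,a,b) for c,x,a,b in M]
    s=least_squares(res,[600,0,0,.3,.1],loss='soft_l1'); p=s.x
    print(s.cost,p.round(4)); print(np.round(res(p),1))
    for n,v in(('pressL',L(p,(-215,95,8))),('pressR',L(p,(-215,-95,8))),('head',H(p,(0,0,0)))): print(n,v.round(1))
    p0=p.copy();p0[3]=0
    for n,v in(('pressL',L(p0,(-215,95,8))),('head',H(p0,(0,0,0))),('slotR',H(p0,(0,-24,2))),('slotL',H(p0,(0,24,2)))): print('shut',n,v.round(1))
  print('jar etc',onz(cs,[S(163,560)],0),onz(cs,[S(60,380)],0),onz(cd,[(208,305)],0),onz(cd,[(260,333)],0))
E
python3 fit.py
```

```text
10.594301148130137 [ 5.796636e+02  1.200242e+02 -2.357000e-01  3.758000e-01  1.043000e-01]
[-1.4 -0.3 -1.1  0.3  0.6  0.8 -1.3  0.9 -0.5  1.2 -1.  -1.3 -1.6  0.6
 -0.7 -0.3 -1.7 -0.2 -1.1 -0.2  0.1  1.9  0.2  0.9  0.6  0.3  0.4 -1.1
 -0.1  0.2  0.1  0.4  0.3 -1.7]
pressL [526.9 230.4 176.3]
pressR [482.5  45.6 176.3]
head [550.  127.2 158. ]
shut pressL [509.5 234.6  98. ]
shut head [535.9 130.5  98. ]
shut slotR [527.9 107.9 100. ]
shut slotL [543.9 153.2 100. ]
10.594301148128093 [ 5.796636e+02  1.200242e+02 -2.357000e-01  3.758000e-01  1.581230e+01]
[-1.4 -0.3 -1.1  0.3  0.6  0.8 -1.3  0.9 -0.5  1.2 -1.  -1.3 -1.6  0.6
 -0.7 -0.3 -1.7 -0.2 -1.1 -0.2  0.1  1.9  0.2  0.9  0.6  0.3 -0.4  1.1
  0.1 -0.2 -0.1 -0.4 -0.3  1.7]
pressL [526.9 230.4 176.3]
pressR [482.5  45.6 176.3]
head [550.  127.2 158. ]
shut pressL [509.5 234.6  98. ]
shut head [535.9 130.5  98. ]
shut slotR [543.9 153.2 100. ]
shut slotL [527.9 107.9 100. ]
jar etc [[ 577.3188303  -121.70013461    0.        ]] [[ 3.79771773e+02 -5.62026917e+01  1.13686838e-13]] [[697.76923764 329.20858043   0.        ]] [[564.97357941 333.59813665   0.        ]]
```

>>> move_arm:
  targets: "-1 3.55 -2 0 0 0 0;-1 3.55 -2 0 0 0 0;-1 3.55 -2 0 0 0 0;-1 3.55 -2 0 0 0 0;-1 3.55 -2 0 0 0 0"

```text
clock: 0.52
eef_pos: [320.5, -479.8, 230.9]
tool_rot: [-3.141, 0.0, 0.273]
force: [0.5, 0.2, 0.1]
width: 25.6
gripper_force: 0.0
```

>>> move_arm:
  targets: "-1 3.55 -2 0 0 0 0;-1 3.55 -2 0 0 0 0;-1 3.55 -2 0 0 0 0;-1 3.55 -2 0 0 0 0;-1 3.55 -2 0 0 0 0"

```text
clock: 0.93
eef_pos: [464.4, -335.5, 231.1]
tool_rot: [-3.141, 0.0, 0.274]
force: [1.9, -0.2, -1.0]
width: 0.3
gripper_force: 0.0
```

>>> move_arm:
  targets: "-1 3.55 -2 0 0 0 0;-1 3.55 -2 0 0 0 0;-1 3.55 -2 0 0 0 0;-1 0 -3.8 0 0 0 0;-1 0 -3.8 0 0 0 0"

```text
clock: 1.35
eef_pos: [530.6, -175.2, 230.3]
tool_rot: [-3.141, -0.0, 0.275]
force: [0.4, 0.3, -0.5]
width: -0.5
gripper_force: 0.0
```

>>> move_arm:
  targets: "-1 0 -3.8 0 0 0 0;-1 0 -3.8 0 0 0 0;-1 0 -3.8 0 0 0 0;-1 0 -3.8 0 0 0 0;-1 0 0 0 0 0 0"

```text
clock: 1.77
eef_pos: [485.6, -22.5, 231.0]
tool_rot: [-3.136, 0.002, 0.285]
force: [0.1, 0.3, -0.6]
width: -0.0
gripper_force: 0.0
```

>>> move_arm:
  targets: "-1 0.45 -3.5 0 0 0 0;-1 0.45 -3.5 0 0 0 0;-1 0 0 0 0 0 -7;-1 0 0 0 0 0 -7;-1 0 0 0 0 0 -7"

```text
clock: 2.18
eef_pos: [477.6, 39.6, 231.1]
tool_rot: [-3.141, 0.0, 0.649]
force: [0.2, 0.0, -0.5]
width: -0.0
gripper_force: 0.0
```

>>> move_arm:
  targets: "-1 0 0 0 0 0 -7;-1 0 0 0 0 0 -7;-1 0 0 0 0 0 -7;-1 0 0 0 0 0 -7;-1 0 0 0 0 0 -7"

```text
clock: 2.6
eef_pos: [477.8, 38.3, 231.1]
tool_rot: [-3.141, 0.0, 1.257]
force: [-0.1, 0.5, 0.3]
width: -0.0
gripper_force: 0.0
```

>>> move_arm:
  targets: "-1 0 0 0 0 0 -7;-1 0 0 0 0 0 -7;-1 0 0 0 0 0 -7;-1 0 0 0 0 0 -7;-1 0 0 0 0 0 -7"

```text
clock: 3.02
eef_pos: [477.7, 38.3, 231.1]
tool_rot: [-3.141, -0.0, 1.868]
force: [-0.5, 0.7, -0.1]
width: 0.3
gripper_force: 0.0
```

>>> move_arm:
  targets: "-1 0 0 0 0 0 -7;-1 0 0 0 0 0 -7;-1 0 0 0 0 0 -7;-1 0 0 0 0 0 -7;-1 0 0 0 0 0 -7"

```text
clock: 3.43
eef_pos: [477.8, 38.3, 231.1]
tool_rot: [-3.141, -0.0, 2.479]
force: [-0.1, 0.1, -0.2]
width: -0.0
gripper_force: 0.0
```

>>> move_arm:
  targets: "-1 0 0 0 0 0 -7;-1 0 0 0 0 0 -5;-1 0 0 0 0 0 0;-1 0 0 0 0 0 0"

```text
clock: 3.77
eef_pos: [477.8, 38.3, 231.1]
tool_rot: [-3.141, -0.001, 2.679]
force: [-0.3, 0.7, -1.0]
width: -0.1
gripper_force: 0.0
```

>>> move_arm:
  targets: "-1 0 0 2.5 0 0 -7;-1 0 0 2.2 0 0 0;-1 0 0 1 0 0 0;-1 0 0 1 0 0 0;-1 0 0 1 0 0 0"

```text
clock: 4.18
eef_pos: [478.1, 38.7, 154.0]
tool_rot: [3.142, 0.0, 2.803]
force: [0.1, 0.6, 1.4]
width: -0.2
gripper_force: 0.5
```

>>> move_arm:
  targets: "-1 0 0 1 0 0 0;-1 0 0 1 0 0 0;-1 0 0 1 0 0 0;-1 0 0 0.7 0 0 0;-1 0 0 0 0 0 0"

```text
clock: 4.6
eef_pos: [477.1, 38.5, 115.9]
tool_rot: [-3.141, -0.002, 2.805]
force: [0.4, -0.4, -1.0]
width: 0.1
gripper_force: 0.0
```

>>> move_arm:
  targets: "-1 0 0 0.7 0 0 0;-1 0 0 0.5 0 0 0;-1 0 0 0.3 0 0 0;-1 0 0 0.2 0 0 0;-1 0 0 0 0 0 0"

```text
clock: 5.02
eef_pos: [477.9, 38.6, 100.0]
tool_rot: [-3.141, -0.0, 2.805]
force: [0.3, -0.5, -0.0]
width: 0.1
gripper_force: 0.0
```

>>> move_arm:
  targets: "-1 0 0 0.2 0 0 0;-1 0 0 0.1 0 0 0;-1 0 0 0 0 0 0"

```text
clock: 5.27
eef_pos: [478.1, 38.6, 98.0]
tool_rot: [-3.141, 0.001, 2.804]
force: [-2.1, -0.9, 7.0]
width: 0.1
gripper_force: 3.4
```

>>> move_arm:
  targets: "-1 0 0 0.2 0 0 0;-1 0 0 0 0 0 0"

```text
clock: 5.43
eef_pos: [478.1, 38.6, 97.7]
tool_rot: [-3.14, 0.002, 2.805]
force: [-6.3, -1.3, 27.8]
width: -0.0
gripper_force: 13.6
```

>>> move_arm:
  targets: "-1 0 0 -1.5 0 0 0;-1 0 0 -2.5 0 0 0;-1 0 0 -2.5 0 0 0;-1 0 0 0 0 0 0;-1 0 0 0 0 0 0"

```text
clock: 5.85
eef_pos: [479.0, 38.5, 161.5]
tool_rot: [3.141, 0.003, 2.804]
force: [-0.2, -0.1, 0.0]
width: -0.2
gripper_force: 0.0
```

Run:
```python
from h import *
snap('scene','s1');snap('side','d1')
f=lambda i:np.clip(255*(i/255.)**.6,0,255).astype('uint8')
a=cv2.imread('pics/s1.png')[85:260,260:430];b=cv2.imread('pics/d1.png')[165:325,210:395]
cv2.imwrite('pics/sd1.png',f(np.hstack([cv2.resize(a,(400,412),interpolation=2),cv2.resize(b,(400,412*1),interpolation=2)])))
```

```text
(no output)
```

View pics/sd1.png

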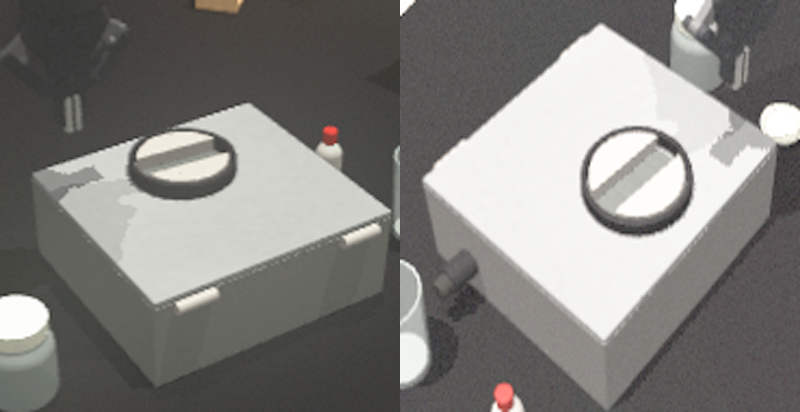

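Run:
```python
from fit import *
p=least_squares(res,[600,0,0,.3,.1],loss='soft_l1').x.copy(); p[3]=0; np.save('p.npy',p)
out=[]
for fn,x0,y0 in(('d1',270,205),('s1',305,130)):
    c=load(fn); i=cv2.imread('pics/'+fn+'.png')[y0:y0+60,x0:x0+66]; i=cv2.resize(i,None,fx=6,fy=6,interpolation=2)
    th=np.linspace(0,6.28,60)
    def ln(q,col): cv2.polylines(i,[np.int32((proj(c,np.array([H(p,k) for k in q]))-[x0,y0]+.5)*6*4)],False,col,1,cv2.LINE_AA,2)
    ln([(45*np.cos(t),45*np.sin(t),16) for t in th],(0,0,255)); ln([(54*np.cos(t),54*np.sin(t),16) for t in th],(0,255,0))
    for s in(-15,15): ln([(s,-42,16),(s,42,16)],(255,0,0))
    out.append(i)
cv2.imwrite('pics/ov.png',np.hstack(out))
```

```text
(no output)
```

View pics/ov.png

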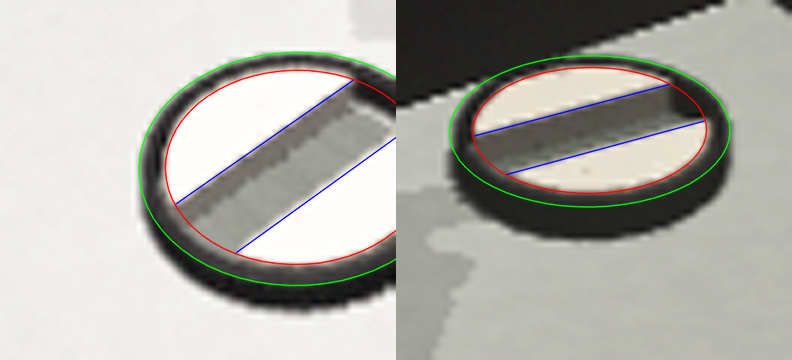

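>>> move_arm:
  targets: "-1 -0.77 2.72 0 0 0 0;-1 -0.77 2.72 0 0 0 0;-1 -0.77 2.72 0 0 0 0;-1 0 0 2 0 0 0;-1 0 0 1.5 0 0 0"

```text
clock: 6.37
eef_pos: [527.1, 110.1, 123.8]
tool_rot: [3.141, -0.0, 2.807]
force: [-0.2, -1.0, -1.1]
width: -0.1
gripper_force: 0.0
```

>>> move_arm:
  targets: "-1 0 0 0 0 0 0;-1 0 0 0 0 0 0"

```text
clock: 6.53
eef_pos: [525.3, 107.6, 123.8]
tool_rot: [-3.139, -0.003, 2.805]
force: [-0.4, -0.2, 0.5]
width: 0.1
gripper_force: 0.0
```

>>> move_arm:
  targets: "-1 -0.24 0.1 0 0 0 0;-1 0 0 0.5 0 0 0;-1 0 0 0.5 0 0 0;-1 0 0 0.3 0 0 0;-1 0 0 0 0 0 0"

```text
clock: 6.95
eef_pos: [528.9, 107.7, 111.8]
tool_rot: [-3.141, -0.001, 2.804]
force: [-1.0, -0.1, -1.0]
width: -0.2
gripper_force: 0.0
```

>>> move_arm:
  targets: "-1 0 0 0.3 0 0 0;-1 0 0 0.4 0 0 0;-1 0 0 0 0 0 0"

```text
clock: 7.2
eef_pos: [528.9, 107.9, 104.7]
tool_rot: [-3.141, -0.001, 2.804]
force: [0.0, -1.2, -0.4]
width: -0.0
gripper_force: 0.0
```

>>> move_arm:
  targets: "-1 0.35 0 0 0 0 0;-1 0.29 0.02 0 0 0 7;-1 0.29 0.02 0 0 0 7;-1 0.29 0.02 0 0 0 7;-1 0 0 0 0 0 0"

```text
clock: 7.62
eef_pos: [519.0, 113.3, 105.6]
tool_rot: [3.141, 0.002, 2.435]
force: [1.9, -1.0, -1.7]
width: 0.1
gripper_force: 1.3
```

```bash
cat > chk.py <<'E'
from h import *
p=np.load('p.npy'); s=read_state(); C=np.array([535.9,130.5]); y=s['tool_rot'][2]
d=s['eef_pos'][:2]-C; tx=np.array([np.cos(y),np.sin(y)]); ty=np.array([np.sin(y),-np.cos(y)])
print('rel axis in tool',d@tx,d@ty,'q if aligned',-p[2]-y+np.pi*0+ -p[2]*0+np.pi if 0 else (p[2]+np.pi-y),'z',s['eef_pos'][2],'F tool',s['force'][:2]@tx,s['force'][:2]@ty,s['force'][2],s['torque'],s['clock'])
E
python3 chk.py
```

```text
rel axis in tool 1.6554516575258071 -24.016451181978823 q if aligned 0.4708328221508129 z 105.59173430892542 F tool -2.0998888920087606 0.5192540829131841 -1.711608317119862 [-0.29713753 -0.49836022  0.00638003] 7.6167
```

>>> move_arm:
  targets: "-1 0.31 0.02 0 0 0 7;-1 0.31 0.02 0 0 0 7;-1 0.31 0.02 0 0 0 7;-1 0.31 0.02 0 0 0 7;-1 0 0 0 0 0 0"

```text
clock: 8.03
eef_pos: [512.6, 123.3, 105.7]
tool_rot: [3.139, 0.002, 1.948]
force: [3.2, -3.1, -1.1]
width: -0.2
gripper_force: 1.6
```

```bash
python3 chk.py
```

```text
rel axis in tool 1.9029249677385125 -24.28248287913241 q if aligned 0.9580467867320686 z 105.65033245089774 F tool -4.035674205270146 1.7982131530596575 -1.1080168508527288 [-4.67431314e-01 -7.25110946e-01 -3.14542150e-04] 8.0333
```

Past 0.8 rad with low force; continuing.

>>> move_arm:
  targets: "-1 0.31 0.02 0 0 0 7;-1 0.31 0.02 0 0 0 7;-1 0.31 0.02 0 0 0 7;-1 0.31 0.02 0 0 0 7;-1 0 0 0 0 0 0"

```text
clock: 8.45
eef_pos: [511.0, 134.6, 105.6]
tool_rot: [3.139, 0.002, 1.459]
force: [3.3, -3.3, -0.1]
width: 0.1
gripper_force: 1.9
```

```bash
python3 chk.py
```

```text
rel axis in tool 1.2635438520049755 -25.17688297790051 q if aligned 1.447405288917408 z 105.5997838582828 F tool -2.8842277209224347 3.6946298150784633 -0.1357346243812182 [-0.83028993 -0.5454786   0.02249179] 8.45
```

>>> move_arm:
  targets: "-1 0.3 0.04 0 0 0 7;-1 0.2 0 0 0 0 0;-1 0.2 0 0 0 0 0;-1 0 0 0 0 0 0;-1 0 0 0 0 0 0"

```text
clock: 8.87
eef_pos: [512.0, 140.2, 105.4]
tool_rot: [3.141, 0.003, 1.34]
force: [3.0, -6.8, 1.1]
width: 0.2
gripper_force: 2.7
```

```bash
python3 chk.py
```

```text
rel axis in tool 4.001150821805295 -25.448564877022115 q if aligned 1.5654445307676808 z 105.39836793615282 F tool -5.987186855071728 4.464656005550803 1.110270302865152 [-1.28067878 -0.58115522 -0.02570573] 8.8667
```

Probably near the stop; push further until the force climbs.

>>> move_arm:
  targets: "-1 0.2 -0.1 0 0 0 0;-1 0 0 0 0 0 0;-1 0 0 0 0 0 0"

```text
clock: 9.12
eef_pos: [512.0, 140.4, 105.4]
tool_rot: [3.14, 0.005, 1.339]
force: [4.5, -10.5, 1.0]
width: -0.0
gripper_force: 4.3
```

```bash
python3 chk.py
```

```text
rel axis in tool 4.168621246634072 -25.575916798000883 q if aligned 1.5669754807224066 z 105.4114027998764 F tool -9.203133697630733 6.795198254638595 0.9826847275340308 [-2.05451254 -0.87034906 -0.15155594] 9.1167
```

>>> move_arm:
  targets: "-1 0.2 -0.1 0 0 0 0;-1 0 0 0 0 0 0;-1 0 0 0 0 0 0"

```text
clock: 9.37
eef_pos: [511.9, 140.6, 105.4]
tool_rot: [3.139, 0.007, 1.337]
force: [4.9, -13.5, 0.6]
width: -0.1
gripper_force: 6.1
```

```bash
python3 chk.py
```

```text
rel axis in tool 4.230291238445492 -25.67156504450677 q if aligned 1.5685275770650329 z 105.42299582927642 F tool -12.001002436928303 7.846245752117063 0.6106602766578251 [-2.97787985 -1.08713019 -0.05531147] 9.3667
```

>>> move_arm:
  targets: "-1 0.4 0 0 0 0 0;-1 0 0 0 0 0 0;-1 0 0 0 0 0 0"

```text
clock: 9.62
eef_pos: [511.9, 140.8, 105.3]
tool_rot: [3.14, 0.012, 1.335]
force: [3.6, -20.5, 3.7]
width: 0.4
gripper_force: 9.4
```

```bash
python3 chk.py
```

```text
rel axis in tool 4.4318462871225 -25.717366583520615 q if aligned 1.570714372963246 z 105.29390197020196 F tool -19.068066775558297 8.257295489342216 3.71172159270442 [-4.4178125  -0.78288143 -0.03146626] 9.6167
```

>>> move_arm:
  targets: "-1 -0.5 0 0 0 0 0;-1 -0.5 0 0 0 0 0;-1 0 0 0 0 0 0"

```text
clock: 9.87
eef_pos: [508.2, 140.5, 105.3]
tool_rot: [-3.14, 0.0, 1.34]
force: [0.0, 1.4, -0.0]
width: 0.1
gripper_force: 0.0
```

```bash
python3 chk.py
```

```text
rel axis in tool 3.39141272704313 -29.264136248044586 q if aligned 1.5659971727716968 z 105.26297739742971 F tool 1.336974583609653 -0.27756720126336354 -0.0008298734206761693 [ 0.0513255   0.02346728 -0.03477243] 9.8667
```

>>> move_arm:
  targets: "-1 -0.2 0.3 0 0 0 0;-1 0 0 -1 0 0 0;-1 0 0 -2 0 0 0;-1 0 0 -4 0 0 0;-1 0 0 -4 0 0 0"

```text
clock: 10.28
eef_pos: [510.2, 139.3, 216.3]
tool_rot: [-3.139, 0.001, 1.341]
force: [0.7, 0.9, -0.4]
width: 0.1
gripper_force: 0.0
```

>>> move_arm:
  targets: "-1 0 -4 0 0 0 0;-1 0 -4 0 0 0 0;-1 0 0 0 0 0 0;-1 0 0 0 0 0 0"

```text
clock: 10.62
eef_pos: [431.5, 158.3, 216.3]
tool_rot: [-3.141, -0.0, 1.343]
force: [-0.2, -0.2, 0.6]
width: -0.2
gripper_force: 0.0
```

Run:
```python
from fit import *
p=np.load('p.npy'); p[4]=np.pi/2
print(read_state()['eef_pos'])
out=[]
for n,fn,x0,y0 in(('side','d2',265,200),('scene','s2',300,130)):
    c=snap(n,fn); i=cv2.imread('pics/'+fn+'.png')[y0:y0+65,x0:x0+75]; i=cv2.resize(i,None,fx=5.3,fy=5.3,interpolation=2)
    for s in(-15,15): cv2.polylines(i,[np.int32((proj(c,np.array([H(p,k) for k in [(s,-42,16),(s,42,16)]]))-[x0,y0]+.5)*5.3*4)],False,(255,0,0),1,cv2.LINE_AA,2)
    out.append(i)
cv2.imwrite('pics/ov2.png',np.hstack(out))
```

```text
[431.50337749 158.3343278  216.3256802 ]
```

View pics/ov2.png

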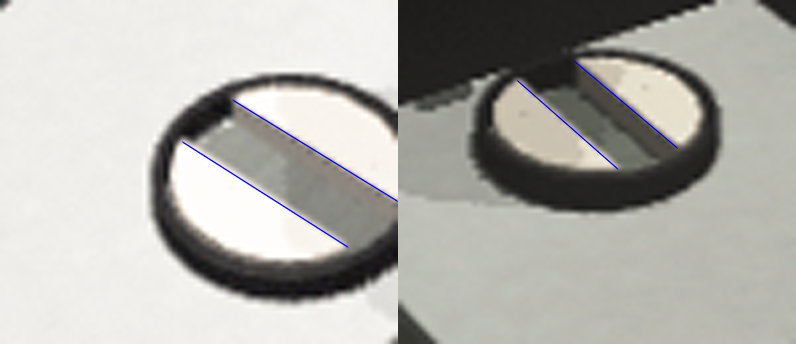

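View pics/s2.png

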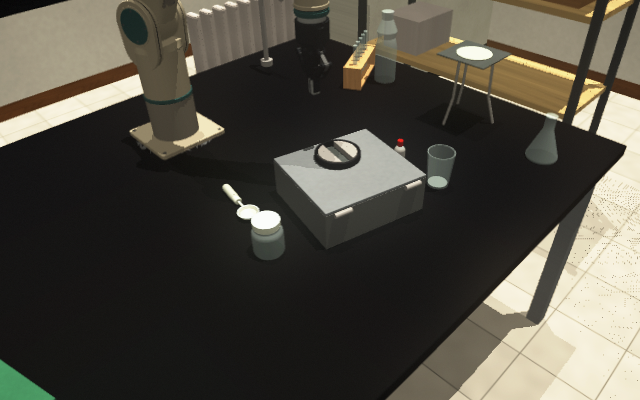

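The slot edges match the predicted locked position at 1.571 rad. The lid is shut flush, the loose objects have not moved, and the hand is clear at about (312, 85) in the scene view.

```bash
python3 -c "
from cell import order
print(order.finish_job())"
```

```text
the job is handed in; nothing more can be done
None
```

I pushed the lid fully shut, turned the fastener clockwise to its stop so the lid is locked, took the hand clear of everything, and handed the job in at about 11 s on the robot's clock.

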